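# Pack the cast transformer block and the jar in the narrow box

### The job

Take the cast block out of its open mould and pack it upright in the middle of the narrow box, next to the tape roll that is already in there, then stand the jar upright on the cork pad at the other end. Side walls of mould and box leave finger room on different faces of the block, so it has to be put down on the mat and taken again. Lower both things gently to the bottom instead of dropping them, leave the tape roll in its end of the box, and do not disturb the multimeter, the parts box or the marker pen.

Things in the scene. Friction and masses are not known exactly. Their poses are not given: they have to be found in the camera images.
- cast_block: grey cast resin block (potted transformer), 52 (x) x 62 (y) x 56 (z) mm, 0.3 kg, two dark strips with brass contacts on top, along x near its +y and -y ends. Origin: centre of the underside, z up. It stands in the mould with its axes along the mould's and its underside 12 mm above the bench. In the mould only its x faces (52 mm apart) can be gripped.
- mould: open aluminium casting mould, fixed to the bench, base 100 (x) x 110 (y) x 12 mm. Origin: centre of the underside. Cavity 55 (x) x 65 (y) mm with its floor at z = 12 mm. Two cheeks 18 mm thick and 60 mm wide close it at +y and -y, up to z = 68 mm (flush with the block's top). At +x and -x there are only sills 8 mm thick, up to z = 24 mm, above which the fingers have room.
- packing_box: narrow open-topped grey metal box, fixed, outside 68 (x) x 196 (y) x 68 (z) mm, walls and floor 4 mm thick. Origin: centre of the underside. The block fits only with its 62 mm side along the box's y, with 4 mm to each long wall, so in the box it can be held only by its y faces (62 mm apart), the fingers in the still empty jar place and above the tape roll.
- cork_pad: cork pad 54 (x) x 52 (y) x 4 mm fixed on the inner floor of the box, at the one end of the box that is not taken by the tape roll (either end), its centre 63.5 mm from the box's centre along the box's y. Origin: centre of its underside; its top is 8 mm above the bench.
- tape_roll: black roll of tape, 58 mm in diameter, 19 mm high, lying flat at one end of the box (either end), about 63.5 mm from the box's centre. Origin: centre of its underside.
- jar: jar with a screw lid, round, 52 mm in diameter, 95 mm high, 0.25 kg, standing on the bench. Origin: centre of its underside, z up. Its top stands clear above the box's walls when it is packed.
- multimeter: yellow-green multimeter, 138 x 70 x 47 mm, a bystander. Origin: centre of the underside.
- parts_box: lime parts box, 96 x 128 x 33 mm, a bystander. Origin: centre of the underside.
- marker: marker pen, 135 mm long, a bystander. Origin: centre of the underside.
Not all that is in view belongs to the job. There is more than one size of the tape_roll; the one meant has the size given above.

How it is judged:
At the end, for the whole second after the job is handed in: At rest in the box: block upright (0.08 rad) on the floor, within 14 mm along and 8 mm across of the box's centre, 62 mm side lengthwise (0.17 rad); jar upright (0.08 rad) on the pad, within 14 mm of its centre; tape flat on the floor, over 45 mm from the box's centre; heights within 5 mm (x of cast_block in the frame of packing_box between -0.008 and 0.008 m and y of cast_block in the frame of packing_box between -0.014 and 0.014 m and z of cast_block in the frame of packing_box between 0 and 0.009 m and angle between each of cast_block, jar's own z axis and vertical below 0.08 rad and angle between the y axis of cast_block and the y axis of packing_box, either way round below 0.17 rad and horizontal distance between jar and cork_pad below 0.014 m and z of jar in the frame of cork_pad between 0 and 0.009 m and horizontal distance between tape_roll and packing_box above 0.045 m and x of tape_roll in the frame of packing_box between -0.02 and 0.02 m and y of tape_roll in the frame of packing_box between -0.08 and 0.08 m and z of tape_roll in the frame of packing_box below 0.01 m and angle between tape_roll's own z axis and vertical below 0.1 rad and linear speed of each of cast_block, jar, tape_roll below 0.02 m/s and angular speed of each of cast_block, jar, tape_roll below 0.2 rad/s); the robot touches nothing.
It fails at once if the cast block is dropped into the box (moves faster than 0.5 m/s inside it) (x of cast_block in the frame of packing_box between -0.034 and 0.034 m and y of cast_block in the frame of packing_box between -0.098 and 0.098 m and height (world z) of cast_block below 0.075 m and linear speed of cast_block above 0.5 m/s).
It fails at once if the jar is dropped into the box (moves faster than 0.5 m/s inside it) (x of jar in the frame of packing_box between -0.034 and 0.034 m and y of jar in the frame of packing_box between -0.098 and 0.098 m and height (world z) of jar below 0.075 m and linear speed of jar above 0.5 m/s).
It fails at once if the multimeter is moved by more than 30 mm (distance of multimeter from where it was at the start of the episode above 0.03 m).
It fails at once if the parts box is moved by more than 30 mm (distance of parts_box from where it was at the start of the episode above 0.03 m).
It fails at once if the marker pen is moved by more than 30 mm (distance of marker from where it was at the start of the episode above 0.03 m).
It also fails if it takes over 69 s, if anything falls off the work surface, if the arm or the gripper's body presses on something with over 40 N, if the wrist force passes 120 N, or if a joint passes its speed limit or range.

### The arm

A 6-joint arm with a two-finger parallel gripper is mounted at the origin on a cart in front of the work surface, level with it; the furniture and walls round the work are solid. World frame = base frame: x ahead of the robot, y to its left, z up, the work surface at z = 0. Lengths are in m, angles in rad, forces in N, time in s.
With the tool pointing down it reaches from about 0.3 to 0.75 m from the base axis. Payload 8.5 kg.
Tool frame: the origin (TCP) lies at the very end of the fingers, on their centre line; the grasp point (between the pads) lies 19 mm behind it; z points along the fingers, y is the line along which they close (so a half turn about z gives the same grasp; the last joint's range is limited). The gripper opens to 88 mm and grips with 3 to 60 N. Pads are 18 mm wide; open, the fingers measure 123 mm over their backs; the gripper's body (75 mm by 187 mm) begins 45 mm behind the grasp point.
Start: joints at [-1.355, 0.381, 1.297, -0, 1.464, -0.215], TCP at [0.23, -0.5, 0.239] pointing down, gripper open.
Joint ranges: [-3.11, 3.11], [-0.89, 2.33], [0.22, 2.48], [-1.42, 4.56], [0.17, 2.85], [-2.88, 2.88]. Speed limits (rad/s): [2.39, 2.39, 3.14, 3.14, 3.14, 3.14].

### API

Orientations are given as a unit quaternion [x, y, z, w].
In Python, from workcell import get_state, read_camera, finish_job gives the robot as it stands.
- The arm moves only by the tool jog_arm, never from a script. Its argument "rows" is one flat list of numbers, 5 for each row, row after row: the opening, from 0 (shut) to 1 (fully open), then the shift along the tool's x, y, z in m, then the turn about the tool's z in rad. In form: [jaw, tx, ty, tz, twist, jaw, tx, ty, tz, twist, ...]. A call has 1 to 20 rows; each row is the pose to reach, as a shift and turn from the pose commanded when the call began, along the tool's axes at that moment; what a row does not reach only later rows make up. A row lasts 1/8 s, in which the tool goes at most 62.5 mm and 10.7 degrees, less where a joint would pass 70% of its speed; a pose out of reach is approached as far as the arm can. A call with a gripper value outside its range is refused whole. The fingers move at their own pace and stop on an object; "squeeze" is the grip in N (left out, the last holds). Time passes only in rows, so rows that repeat a pose let the fingers close. It gives the time, the measured TCP pose, the force, the opening and the grip force at its end, in the units of the state.
- get_state(): the state, without advancing time (a new reading comes with each control period).
- read_camera(name): name is "side" or "top" or "wrist"; returns a dict with "img" (400x640x3 uint8, red, green, blue), "K" (3x3 intrinsics, pixels), "R" (3x3) and "t" (3): a world point X has camera coordinates R X + t; the wrist camera has in their place "mount" (4x4, takes a point from camera to tool coordinates, whose origin is the TCP and whose axes are the flange's). Camera axes: x right, y down, z forward; pixel columns grow to the right and rows downward; lengths in m; the calibration is good to about 2 mm. The wrist camera is an equidistant fisheye: a pixel r from the principal point sees the ray r / f radians off the axis. A picture is of the moment at which its call begins: read the wrist's pose just before it. There is no depth.
- finish_job(): hands the job in; it is judged then, once.
The state is a dict: "time_s": time; "q": joint angles; "joint_vel": joint speeds; "tau": joint torques, N m; "position": TCP position; "tool_rot": TCP orientation; "force": force on the tool from outside, world axes, zero at the start; "torque": the same for the moment, N m; "grip_width": finger opening in m; "finger_force": force on a finger pad.
Only numpy, scipy, OpenCV 4.12 (cv2) and the standard library are available. Lean on these libraries where they do the work, as an engineer would, in place of code of your own. Each camera call takes 0.05 s, during which the arm holds its last target. There are 200 camera calls.

## Working session

There is one attempt and no reset: what is moved stays moved. The work goes in short steps, Python scripts to look and compute and a tool call to move; the robot and the scene stay as the last step left them, time stands still between calls to the robot, and variables do not carry over. Pictures are saved under pics/ and viewed, at most 10 in all, crops included, and the job is handed in when it is done.

Besides the shell and the picture viewer there is one more tool, called after "Request:" as a command line: name --argument value ..., lists and objects as JSON in quotes. jog_arm: Moves the arm, as the interface text tells. Its arguments: {"type":"object","properties":{"rows":{"type":"array","items":{"type":"number"}},"squeeze":{"type":"number"}},"required":["rows"]}

```bash
mkdir -p pics; ls
python3 - <<'E'
from workcell import *
import cv2,pickle
d={}
for n in("top","side","wrist"):
    s=get_state();c=read_camera(n);c["s"]=s;d[n]=c
    cv2.imwrite(f"pics/{n}0.png",c["img"][:,:,::-1])
    print(n,c["K"].tolist(),{k:c[k].tolist() for k in("R","t","mount") if k in c})
print(get_state())
pickle.dump(d,open("d0.pkl","wb"))
E
```

```text
pics
top [[377.6063396142139, 0.0, 328.4703002931044], [0.0, 377.6063396142139, 196.43364007757378], [0.0, 0.0, 1.0]] {'R': [[0.018423112474450134, -0.9998295504986632, 0.0012078395567511706], [-0.9871842169714932, -0.018381608954808882, -0.1585226741340578], [0.15851785605771346, 0.0017281209082637202, -0.9873545983632185]], 't': [0.020494705616262217, 0.506730106662109, 1.0243926370620484]}
side [[516.2663718203354, 0.0, 318.7123817015036], [0.0, 516.2663718203354, 198.68269354047285], [0.0, 0.0, 1.0]] {'R': [[0.870653645003565, -0.4916412001417868, -0.015848052408737316], [-0.27150063007577746, -0.4534386842632566, -0.8489291887325247], [0.41018244515149893, 0.743426048734338, -0.5282689388491316]], 't': [-0.38741441007103183, 0.19764459005907328, 1.724701523425898]}
wrist [[309.70691628693146, 0.0, 316.56144623263674], [0.0, 309.70691628693146, 201.5861485709597], [0.0, 0.0, 1.0]] {'mount': [[-0.00018582535519485002, -0.9666323387554958, -0.25616769339832046, 0.066235376923621], [0.9999999786486238, -0.0001564679088561938, -0.0001349834949548158, -0.000562512032466933], [9.039738811904626e-05, -0.2561677130121438, 0.9666323471922708, -0.14639774715278578], [0.0, 0.0, 0.0, 1.0]]}
{'time_s': 0.15, 'q': array([-1.35531732e+00,  3.81032824e-01,  1.29801898e+00, -1.89002125e-05,
        1.46358316e+00, -2.15290823e-01]), 'joint_vel': array([ 0.00094023, -0.0020439 , -0.00317914, -0.00053129,  0.00074793,
       -0.00124686]), 'tau': array([ 2.68977543e-03, -4.38082016e+01, -2.24616069e+01,  7.13564339e-02,
        3.43645946e-02, -8.97460768e-05]), 'position': array([ 0.22961701, -0.4995506 ,  0.23830695]), 'tool_rot': array([ 9.76893851e-01,  2.13724430e-01, -9.44435426e-06, -5.21157862e-04]), 'force': array([-0.06859503, -0.9239992 , -0.00886195]), 'torque': array([-0.01700895,  0.00411071, -0.04282282]), 'finger_force': 0.0, 'grip_width': 0.08805995234069669}
```

View pics/top0.png

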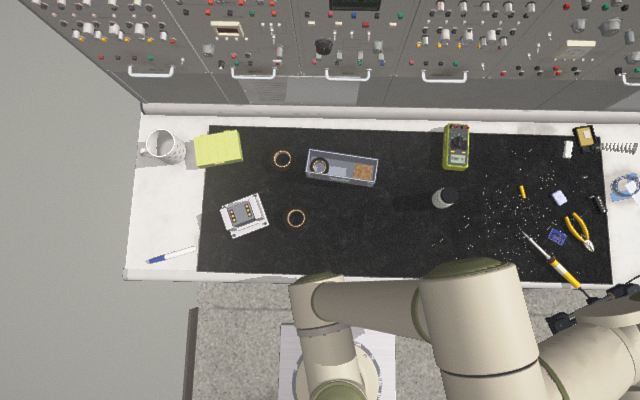

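View pics/side0.png

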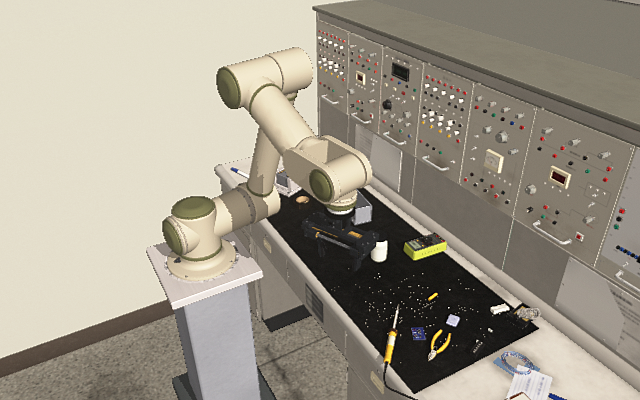

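Top view: the mould with the block is at about (244,215). The box is at (342,168), with the tape in its left end (320,165) and the cork in its right end (363,172). The jar is at (444,198), the multimeter at (456,147), the parts box at (218,148) and the marker at (170,255). In the side view the arm hides most of the mould and box.

```bash
cat > h.py <<'E'
import numpy as np, cv2, pickle
from scipy.spatial.transform import Rotation as Ro
from scipy.optimize import least_squares
def ray(c,u,v):
    K=c["K"];a=np.array([(u-K[0,2])/K[0,0],(v-K[1,2])/K[1,1]])
    if "mount" in c:
        th=np.hypot(*a);d=np.r_[a/max(th,1e-9)*np.sin(th),np.cos(th)]
        R=Ro.from_quat(c["s"]["tool_rot"]).as_matrix();M=c["mount"]
        return c["s"]["position"]+R@M[:3,3], R@M[:3,:3]@d
    d=np.r_[a,1];R=c["R"]
    return -R.T@c["t"], R.T@(d/np.linalg.norm(d))
def atz(c,u,v,z):
    o,d=ray(c,u,v);return o+d*(z-o[2])/d[2]
def tri(obs):
    A=np.zeros((3,3));b=np.zeros(3)
    for c,u,v in obs:
        o,d=ray(c,u,v);P=np.eye(3)-np.outer(d,d);A+=P;b+=P@o
    X=np.linalg.solve(A,b)
    return X,[round(1e3*np.linalg.norm(np.cross(X-ray(*q)[0],ray(*q)[1])),1) for q in obs]
def shot(name,pic=None):
    from workcell import get_state,read_camera
    s=get_state();c=read_camera(name);c["s"]=s
    if pic: cv2.imwrite(f"pics/{pic}.png",c["img"][:,:,::-1]); pickle.dump(c,open(f"{pic}.pkl","wb"))
    return c
def load(p): return pickle.load(open(p+".pkl","rb"))
def togo(target,yaw=None):
    "shift in tool axes to world target; yaw: world angle of tool y (mod pi)"
    from workcell import get_state
    s=get_state();R=Ro.from_quat(s["tool_rot"]).as_matrix()
    t=R.T@(np.array(target)-s["position"])
    cur=np.arctan2(R[1,1],R[0,1]);w=None
    if yaw is not None:
        w=-((yaw-cur+np.pi/2)%np.pi-np.pi/2)
    print("t",s["time_s"],"pos",s["position"].round(4),"ytool",round(cur,3),"shift",t.round(4),"twist",w,"q6",s["q"][5].round(3))
E
python3 - <<'E'
from h import *
c=pickle.load(open("d0.pkl","rb"))["top"]
for n,u,v,z in [("block",244,214,.068),("boxTL",309,150,.068),("boxTR",378,159,.068),("boxBR",376,186,.068),("boxBL",306,177,.068),("tape",320,166,.023),("cork",363,172,.008),("jar",447,192,.095),("parts",218,148,.033),("marker",170,255,.01),("meter",456,147,.04),("mTL",222,207,.012),("mBR",269,227,.012),("mTR",258,195,.012),("mBL",232,237,.012)]: print(n,atz(c,u,v,z).round(3))
from h import togo; togo([.45,.2,.26],1.57)
E
```

```text
block [0.449 0.259 0.068]
boxTL [0.633 0.087 0.068]
boxTR [ 0.61  -0.106  0.068]
boxBR [ 0.533 -0.101  0.068]
boxBL [0.555 0.093 0.068]
tape [0.598 0.056 0.023]
cork [ 0.586 -0.07   0.008]
jar [ 0.515 -0.288  0.095]
parts [0.644 0.353 0.033]
marker [0.335 0.475 0.01 ]
meter [ 0.657 -0.335  0.04 ]
mTL [0.474 0.336 0.012]
mBR [0.419 0.198 0.012]
mTR [0.511 0.234 0.012]
mBL [0.389 0.302 0.012]
t 0.15 pos [ 0.2296 -0.4996  0.2383] ytool -1.14 shift [ 0.4924 -0.5436 -0.021 ] twist 0.4315682952232782 q6 -0.215
```

Request:
jog_arm --rows '[1, 0.478, -0.441, -0.06, -1.49, 1, 0.478, -0.441, -0.06, -1.49, 1, 0.478, -0.441, -0.06, -1.49, 1, 0.478, -0.441, -0.06, -1.49, 1, 0.478, -0.441, -0.06, -1.49, 1, 0.478, -0.441, -0.06, -1.49, 1, 0.478, -0.441, -0.06, -1.49, 1, 0.478, -0.441, -0.06, -1.49, 1, 0.478, -0.441, -0.06, -1.49, 1, 0.478, -0.441, -0.06, -1.49, 1, 0.478, -0.441, -0.06, -1.49, 1, 0.478, -0.441, -0.06, -1.49, 1, 0.478, -0.441, -0.06, -1.49, 1, 0.478, -0.441, -0.06, -1.49, 1, 0.478, -0.441, -0.06, -1.49, 1, 0.478, -0.441, -0.06, -1.49]'

```text
time_s: 2.15
position: [0.4798, 0.1002, 0.2988]
tool_rot: [0.574, 0.819, 0.0, 0.0]
force: [0.2, 0.6, -0.2]
grip_width: 0.088
finger_force: 0.0
```

Run:
```python
from h import *
c=shot("wrist","w1"); togo([.45,.25,.26],.35)
```

```text
t 2.2 pos [0.4798 0.1003 0.2988] ytool 0.349 shift [0.1509 0.0233 0.0388] twist -0.0005726221616866312 q6 -0.386
```

View pics/w1.png

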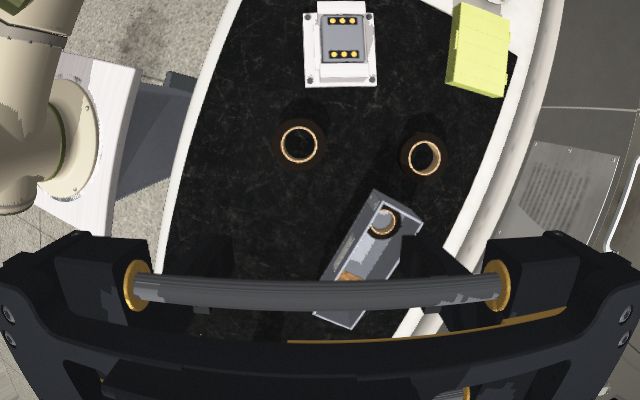

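The first wrist view shows the mould with the block at about (341,45), its strips along the image x, so the tool yaw is nearly right. The box runs from (395,205) to (340,310), with the tape at (383,222). Two bigger loose rings are on the mat at (299,145) and (423,157).

Request:
jog_arm --rows '[1, 0.09, 0.025, 0.04, 0, 1, 0.09, 0.025, 0.04, 0, 1, 0.09, 0.025, 0.04, 0, 1, 0.09, 0.025, 0.04, 0, 1, 0.09, 0.025, 0.04, 0]'

```text
time_s: 2.82
position: [0.4729, 0.1928, 0.2593]
tool_rot: [0.574, 0.819, 0.0, 0.0]
force: [0.0, -0.1, -0.4]
grip_width: 0.0883
finger_force: 0.0
```

Run:
```python
from h import *
c=shot("wrist","w2"); togo([.45,.25,.26],.35)
im=c["img"][:,:,::-1]
a=cv2.resize(im[60:260,210:470],None,fx=3,fy=3,interpolation=cv2.INTER_CUBIC)
cv2.imwrite("pics/w2c.png",a); print(a.shape)
```

```text
t 2.875 pos [0.4728 0.1928 0.2593] ytool 0.349 shift [ 0.0615 -0.0019 -0.0007] twist -0.001379968968835632 q6 -0.194
(600, 780, 3)
```

View pics/w2c.png

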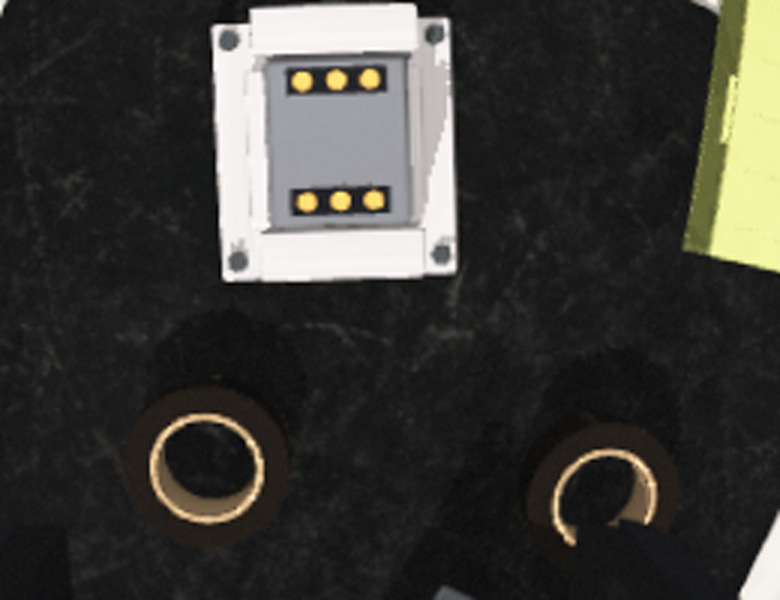

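The crop of the second view (3x, offset (210,60)) shows the block's six brass contacts between (301,82) and (374,201). The mould's cheeks lie above and below them and its sills left and right.

Run:
```python
from h import *
def brass(c,box):
    u0,v0,u1,v1=box
    im=c["img"][v0:v1,u0:u1].astype(float)
    w=np.clip((im[...,0]-im[...,2])-40,0,None)
    n,l,st,ce=cv2.connectedComponentsWithStats((w>20).astype(np.uint8))
    P=[]
    for i in range(1,n):
        if st[i,4]>=5:
            m=cv2.dilate((l==i).astype(np.uint8),np.ones((3,3)))*w
            y,x=np.mgrid[:m.shape[0],:m.shape[1]];P.append((u0+(m*x).sum()/m.sum(),v0+(m*y).sum()/m.sum()))
    P=sorted(P,key=lambda p:p[1]);return np.array(sorted(P[:3])+sorted(P[3:6]))
a,b=load("w1"),load("w2")
A=brass(a,(318,8,366,64));B=brass(b,(300,78,345,135));print(A.round(1).tolist(),B.round(1).tolist())
X=[]
for p,q in zip(A,B):
    x,e=tri([(a,*p),(b,*q)]);X.append(x);print(x.round(4),e,atz(b,*q,.068).round(4))
for X in (np.array(X),np.array([atz(b,*q,.068) for q in B])):
    x=X.mean(0);r1=X[2]-X[0]+X[5]-X[3];r2=X[:3].mean(0)-X[3:].mean(0)
    print(x.round(4),"x dir",np.arctan2(r1[1],r1[0]),"y dir-90",np.arctan2(r2[1],r2[0])-np.pi/2)
togo([x[0],x[1],.2],.35)
```

```text
[[332.3, 20.2], [341.9, 20.2], [351.8, 20.2], [333.7, 54.0], [343.7, 53.7], [353.6, 53.7]] [[310.2, 86.6], [321.7, 86.2], [332.8, 85.8], [312.0, 126.9], [323.1, 126.5], [334.2, 126.2]]
[0.4321 0.2883 0.0709] [np.float64(0.1), np.float64(0.1)] [0.4318 0.2886 0.068 ]
[0.4431 0.293  0.0697] [np.float64(0.1), np.float64(0.1)] [0.4432 0.2932 0.068 ]
[0.4542 0.2976 0.0696] [np.float64(0.0), np.float64(0.0)] [0.4542 0.2978 0.068 ]
[0.4486 0.2479 0.0692] [np.float64(0.0), np.float64(0.0)] [0.4486 0.2478 0.068 ]
[0.4597 0.2524 0.0699] [np.float64(0.0), np.float64(0.0)] [0.4597 0.2523 0.068 ]
[0.4707 0.2568 0.0702] [np.float64(0.0), np.float64(0.0)] [0.4708 0.2568 0.068 ]
[0.4514 0.2727 0.0699] x dir 0.39042317174299407 y dir-90 0.38635408828046214
[0.4514 0.2728 0.068 ] x dir 0.38589417621217825 y dir-90 0.3859003485200452
t 2.875 pos [0.4728 0.1928 0.2593] ytool 0.349 shift [0.0825 0.0071 0.0593] twist -0.001379968968835632 q6 -0.194
```

Request:
jog_arm --rows '[1, 0.05, 0.004, 0.04, -0.039, 1, 0.0825, 0.007, 0.09, -0.039, 1, 0.0825, 0.007, 0.12, -0.039, 1, 0.0825, 0.007, 0.15, -0.039, 1, 0.0825, 0.007, 0.18, -0.039, 1, 0.0825, 0.007, 0.21, -0.039, 1, 0.0825, 0.007, 0.227, -0.039, 1, 0.0825, 0.007, 0.227, -0.039, 1, 0.0825, 0.007, 0.227, -0.039, 0.3, 0.0825, 0.007, 0.227, -0.039, 0.3, 0.0825, 0.007, 0.227, -0.039, 0.3, 0.0825, 0.007, 0.227, -0.039, 0.3, 0.0825, 0.007, 0.227, -0.039, 0.3, 0.0825, 0.007, 0.227, -0.039]' --squeeze 30

```text
time_s: 4.62
position: [0.4507, 0.2736, 0.0319]
tool_rot: [0.557, 0.83, -0.0, -0.0]
force: [-0.9, -0.5, 1.4]
grip_width: 0.0519
finger_force: 30.0
```

Request:
jog_arm --rows '[0.3, 0, 0, -0.02, 0, 0.3, 0, 0, -0.05, 0, 0.3, 0, 0, -0.09, 0, 0.3, -0.03, -0.01, -0.13, 0.1, 0.3, -0.08, -0.03, -0.17, 0.25, 0.3, -0.13, -0.05, -0.21, 0.4, 0.3, -0.18, -0.075, -0.228, 0.508, 0.3, -0.23, -0.095, -0.228, 0.508, 0.3, -0.272, -0.112, -0.228, 0.508, 0.3, -0.272, -0.112, -0.228, 0.508, 0.3, -0.272, -0.112, -0.228, 0.508]'

```text
time_s: 6.0
position: [0.45, -0.0202, 0.2594]
tool_rot: [0.748, 0.664, -0.0, -0.001]
force: [0.1, -0.1, -4.0]
grip_width: 0.0521
finger_force: 30.0
```

Run:
```python
from h import *
c=shot("wrist","w3"); togo([.42,-.06,.021],-.12)
cv2.imwrite("pics/w3c.png",cv2.resize(c["img"][:300,320:640,::-1],None,fx=2,fy=2,interpolation=cv2.INTER_CUBIC))
```

```text
t 6.05 pos [ 0.45   -0.0197  0.2595] ytool -0.118 shift [-0.0436 -0.0249  0.2385] twist 0.0018594011335513194 q6 -0.19
```

View pics/w3c.png

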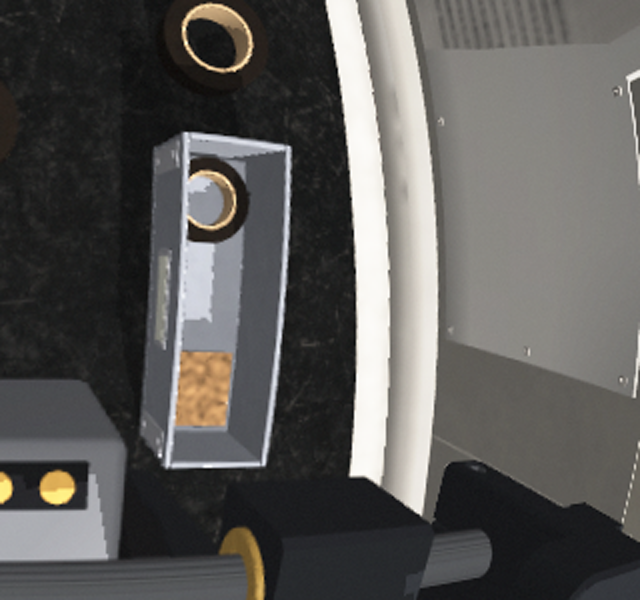

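The 2x crop (offset (320,0)) shows the whole box. Its top outer corners are near (183,132), (291,146), (266,467) and (164,467). The tape is at the upper (+y) end near (209,200), the cork pad at the lower (-y) end near (204,388), and the held block is at lower left.

Run:
```python
from h import *
c=load("w3");t=pickle.load(open("d0.pkl","rb"))["top"];w1=load("w1")
P=np.array([[183,132],[291,146],[266,467],[164,467]])/2+[320,0]
L=np.array([[-.034,.098],[.034,.098],[.034,-.098],[-.034,-.098]])
T=np.array([[309,150],[378,159],[376,186],[306,177]])
T=np.array([T[3],T[0],T[1],T[2]])  # -x+y,+x+y,+x-y,-x-y
W=np.array([[378,189],[423,222]])
def rect(x,y,yaw): 
    R=np.array([[np.cos(yaw),-np.sin(yaw)],[np.sin(yaw),np.cos(yaw)]]);return L@R.T+[x,y]
def fit(views):
    def f(p):
        r=rect(p[0],p[1],p[3]);return np.concatenate([(np.array([atz(c,*q,p[2])[:2] for q in Q])-r[:len(Q)]).ravel() for c,Q in views])
    s=least_squares(f,[.58,0,.068,-.12]);print(s.x.round(4),(s.fun*1e3).round(1))
fit([(c,P)]);fit([(t,T)]);fit([(c,P),(w1,W)]);fit([(c,P),(t,T)]);fit([(c,P),(w1,W),(t,T)])
# corners at .068 from w3
print(np.array([atz(c,*q,.068)[:2] for q in P]).round(4))
for n,u,v,z in [("cork c",204,388,.008),("tape ring",208,200,.023)]: print(n,atz(c,u/2+320,v/2,z).round(4))
ck=np.array([[180,352],[234,349],[228,428],[177,427]])/2+[320,0]
print("cork",np.array([atz(c,*q,.008)[:2] for q in ck]).round(4))
# block bottom check: contacts
```

```text
[ 0.5913 -0.0027  0.0667 -0.1342] [-0.1 -0.1 -0.   0.   0.2 -0.4 -0.1  0.4]
[ 0.5802 -0.0065  0.0791 -0.109 ] [-4.2 -2.3  4.7 -1.1  3.9  2.6 -4.4  0.8]
[ 5.883e-01 -3.000e-04  6.980e-02 -1.238e-01] [ 3.  -2.8  2.3 -3.3  0.8 -1.7  1.1 -0.3 -7.8  9.7  0.6 -1.7]
[ 0.5858 -0.0044  0.0711 -0.1215] [ 5.2  1.2  4.3  0.6  2.4  3.   3.1  4.5 -9.5 -4.2  0.2 -2.1  1.7 -0.2
 -7.4 -2.8]
[ 0.5856 -0.0027  0.0711 -0.1213] [ 5.5 -0.5  4.6 -1.1  2.7  1.3  3.3  2.9 -5.1 12.4  3.   0.9 -9.2 -5.8
  0.5 -3.8  1.9 -1.9 -7.1 -4.4]
[[ 0.5702  0.0987]
 [ 0.6374  0.0897]
 [ 0.6115 -0.1042]
 [ 0.544  -0.0943]]
cork c [ 0.5904 -0.0653  0.008 ]
tape ring [0.5968 0.0611 0.023 ]
cork [[ 0.5742 -0.0384]
 [ 0.6138 -0.0403]
 [ 0.6079 -0.0965]
 [ 0.5697 -0.0908]]
```

Request:
jog_arm --rows '[0.3, -0.02, -0.012, 0.05, 0.016, 0.3, -0.0436, -0.025, 0.1, 0.016, 0.3, -0.0436, -0.025, 0.15, 0.016, 0.3, -0.0436, -0.025, 0.19, 0.016, 0.3, -0.0436, -0.025, 0.22, 0.016, 0.3, -0.0436, -0.025, 0.23, 0.016, 0.3, -0.0436, -0.025, 0.235, 0.016, 0.3, -0.0436, -0.025, 0.239, 0.016, 0.3, -0.0436, -0.025, 0.239, 0.016, 0.3, -0.0436, -0.025, 0.239, 0.016]'

```text
time_s: 7.3
position: [0.4205, -0.061, 0.0212]
tool_rot: [0.753, 0.658, 0.0, 0.0]
force: [-0.2, -1.3, -4.3]
grip_width: 0.0518
finger_force: 30.0
```

Request:
jog_arm --rows '[0.3, 0, 0, 0.001, 0, 0.3, 0, 0, 0.0015, 0, 0.3, 0, 0, 0.0015, 0, 1, 0, 0, 0.0015, 0, 1, 0, 0, 0.0015, 0, 1, 0, 0, 0.0015, 0, 1, 0, 0, 0.0015, 0, 1, 0, 0, -0.01, 0, 1, 0, 0, -0.04, 0, 1, 0, 0, -0.08, 0, 1, 0, 0, -0.13, 0.1, 1, 0, 0, -0.18, 0.28, 1, -0.06, 0, -0.2, 0.46, 1, -0.06, 0, -0.2, 0.64, 1, -0.06, 0, -0.2, 0.82, 1, -0.06, 0, -0.2, 1.0, 1, -0.06, 0, -0.2, 1.18, 1, -0.06, 0, -0.2, 1.36, 1, -0.06, 0, -0.2, 1.571, 1, -0.06, 0, -0.2, 1.571]'

```text
time_s: 9.8
position: [0.412, -0.1202, 0.2213]
tool_rot: [0.998, -0.067, 0.0, 0.0]
force: [-0.4, -0.2, -0.9]
grip_width: 0.0879
finger_force: 0.0
```

Request:
jog_arm --rows '[1, 0, 0, 0, 0.0, 1, 0, 0, 0, 0]'

```text
time_s: 10.05
position: [0.4122, -0.1203, 0.2209]
tool_rot: [0.998, -0.066, 0.0, 0.0]
force: [0.6, 0.1, 0.3]
grip_width: 0.0879
finger_force: 0.0
```

Run:
```python
from h import *
c=shot("wrist","w4"); togo([.4205,-.061,.031],-1.705)
```

```text
t 10.1 pos [ 0.4122 -0.1203  0.2208] ytool -1.704 shift [ 0.0004 -0.0599  0.1898] twist 0.000583404118618791 q6 1.143
```

View pics/w4.png

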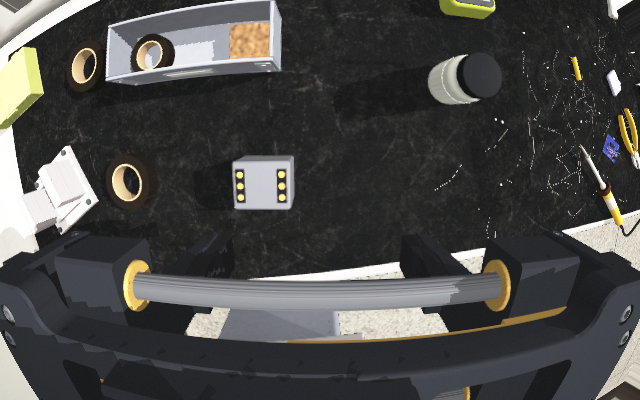

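The block stands upright on the mat, its contacts between (240,175) and (282,197). The jar is at about (478,75) for the lid. The box is at the top, from (107,20) to (281,70). I'll zoom in on the box and jar.

Run:
```python
from h import *
c=load("w4");im=c["img"][:,:,::-1]
a=cv2.resize(im[0:90,95:295],None,fx=4,fy=4,interpolation=cv2.INTER_CUBIC)
b=cv2.resize(im[45:110,415:515],None,fx=3,fy=3,interpolation=cv2.INTER_CUBIC)
o=np.zeros((565,800,3),np.uint8);o[:360]=a;o[365:560,:300]=b;cv2.imwrite("pics/w4c.png",o)
sub=c["img"][150:215,225:300].astype(float);w=np.clip(sub[...,0]-sub[...,2]-40,0,None)
n,l,st,ce=cv2.connectedComponentsWithStats((w>20).astype(np.uint8))
P=[ce[i]+[225,150] for i in range(1,n) if st[i,4]>=5];P=sorted(P,key=lambda p:p[0])
X=np.array([atz(c,*p,.056) for p in P]);print(len(P),X.mean(0).round(4))
r=X[:3].mean(0)-X[3:].mean(0);print("y dir-90",np.arctan2(r[1],r[0])-np.pi/2)
```

```text
6 [ 0.4204 -0.0615  0.056 ]
y dir-90 -0.13374067742328966
```

View pics/w4c.png

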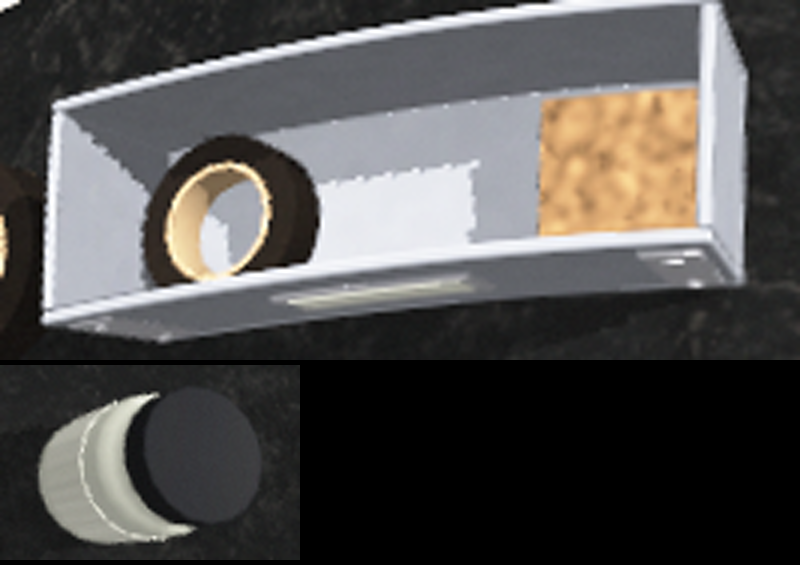

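The zoom shows the box rim corners at (44,322), (52,105), (718,2) and (713,243) (4x, offset (95,0)). The jar's lid centre is at (203,91) in its 3x patch, and the jar stands upright.

Run:
```python
from h import *
c=load("w4");w3=load("w3");t=pickle.load(open("d0.pkl","rb"))["top"]
P=np.array([[44,322],[52,105],[718,2],[713,243]])/4+[95,0]
Q=np.array([[183,132],[291,146],[266,467],[164,467]])/2+[320,0]
L=np.array([[-.034,.098],[.034,.098],[.034,-.098],[-.034,-.098]])
X=[]
for p,q in zip(P,Q):
    x,e=tri([(c,*p),(w3,*q)]);X.append(x);print(x.round(4),e)
def fit(vs):
    def f(p):
        a=p[3];R=np.array([[np.cos(a),-np.sin(a)],[np.sin(a),np.cos(a)]]);r=L@R.T+p[:2]
        return np.concatenate([(np.array([atz(c,*q,p[2])[:2] for q in Q])-r).ravel() for c,Q in vs])
    s=least_squares(f,[.58,0,.068,-.12]);print(s.x.round(4),(s.fun*1e3).round(1));return s.x
fit([(c,P)]);fit([(w3,Q)]);b=fit([(c,P),(w3,Q)])
yd=np.array([-np.sin(b[3]),np.cos(b[3])]);print("pad",b[:2]-.0635*yd)
j=(415+203/3,45+91/3);print("jar",atz(c,*j,.095).round(4),tri([(c,*j),(t,447,192)]))
ck=np.array([[541,98],[698,90],[698,230],[541,236]])/4+[95,0];print("cork",np.array([atz(c,*q,.008)[:2] for q in ck]).round(4))
print("tape top centre",atz(c,95+219/4,220/4,.023).round(4))
togo([.4206,-.0612,.031],-1.705)
```

```text
[0.5702 0.0987 0.0674] [np.float64(0.2), np.float64(0.2)]
[0.6354 0.0894 0.0698] [np.float64(0.9), np.float64(0.9)]
[ 0.6088 -0.1037  0.0683] [np.float64(2.4), np.float64(2.4)]
[ 0.5437 -0.0948  0.0667] [np.float64(0.7), np.float64(0.7)]
[ 0.5891 -0.0019  0.0664 -0.1423] [ 1.  -0.5 -0.6  1.3 -1.9 -0.   1.5 -0.8]
[ 0.5913 -0.0027  0.0667 -0.1342] [-0.1 -0.1 -0.   0.   0.2 -0.4 -0.1  0.4]
[ 0.59   -0.0024  0.0672 -0.1383] [ 0.3 -0.5 -1.5  1.1 -3.5  0.4  0.1 -0.1  0.7 -0.5  0.7 -0.1  1.7 -0.3
  1.5  0.2]
pad [ 0.58121616 -0.06532808]
jar [ 0.5086 -0.2924  0.095 ] (array([ 0.50859908, -0.27941752,  0.11819025]), [np.float64(2.7), np.float64(2.7)])
cork [[ 0.6119 -0.043 ]
 [ 0.6041 -0.0898]
 [ 0.5605 -0.0846]
 [ 0.568  -0.0382]]
tape top centre [0.5964 0.0602 0.023 ]
t 10.1 pos [ 0.4122 -0.1203  0.2208] ytool -1.704 shift [ 0.0005 -0.0597  0.1898] twist 0.000583404118618791 q6 1.143
```

Request:
jog_arm --rows '[1, 0, -0.04, 0.03, 0, 1, 0.0005, -0.0597, 0.08, 0, 1, 0.0005, -0.0597, 0.12, 0, 1, 0.0005, -0.0597, 0.155, 0, 1, 0.0005, -0.0597, 0.18, 0, 1, 0.0005, -0.0597, 0.19, 0, 1, 0.0005, -0.0597, 0.19, 0, 0.4, 0.0005, -0.0597, 0.19, 0, 0.4, 0.0005, -0.0597, 0.19, 0, 0.4, 0.0005, -0.0597, 0.19, 0, 0.4, 0.0005, -0.0597, 0.19, 0, 0.4, 0.0005, -0.0597, 0.19, 0, 0.4, 0.0005, -0.0597, 0.18, 0, 0.4, 0.0005, -0.0597, 0.15, 0, 0.4, 0.0005, -0.0597, 0.11, 0, 0.4, 0.0005, -0.0597, 0.07, 0, 0.4, 0.0005, -0.0597, 0.07, 0, 0.4, 0.0005, -0.0597, 0.07, 0]' --squeeze 30

```text
time_s: 12.35
position: [0.42, -0.0609, 0.1499]
tool_rot: [0.998, -0.068, -0.001, -0.0]
force: [0.3, 0.1, -3.6]
grip_width: 0.0619
finger_force: 30.0
```

Run:
```python
from h import *
togo([.5905,-.0024,.035],-1.707)
```

```text
t 12.35 pos [ 0.42   -0.0609  0.1499] ytool -1.706 shift [ 0.1613 -0.0809  0.1146] twist 0.0009847209988833594 q6 1.281
```

Request:
jog_arm --rows '[0.4, 0.05, -0.025, 0, 0, 0.4, 0.1, -0.05, 0, 0, 0.4, 0.14, -0.07, 0, 0, 0.4, 0.161, -0.081, 0, 0, 0.4, 0.161, -0.081, 0.02, 0, 0.4, 0.161, -0.081, 0.04, 0, 0.4, 0.161, -0.081, 0.04, 0, 0.4, 0.161, -0.081, 0.04, 0, 0.4, 0.161, -0.081, 0.04, 0]'

```text
time_s: 13.48
position: [0.5914, -0.0028, 0.1113]
tool_rot: [0.998, -0.068, 0.0, 0.0]
force: [-0.2, -0.3, -2.6]
grip_width: 0.0618
finger_force: 30.0
```

Run:
```python
from h import *
togo([.5905,-.0024,.035],-1.707)
c=shot("wrist","w5");s=shot("side","s5")
a=cv2.resize(c["img"][120:300,140:520,::-1],(800,379))
b=s["img"][150:260,300:460,::-1];b=cv2.resize(b,(320,220))
o=np.zeros((600,800,3),np.uint8);o[:379]=a;o[380:600,:320]=b;cv2.imwrite("pics/w5c.png",o)
```

```text
t 13.475 pos [ 0.5914 -0.0028  0.1113] ytool -1.706 shift [-0.001  -0.0002  0.0763] twist 0.0009223486508795897 q6 1.501
```

View pics/w5c.png

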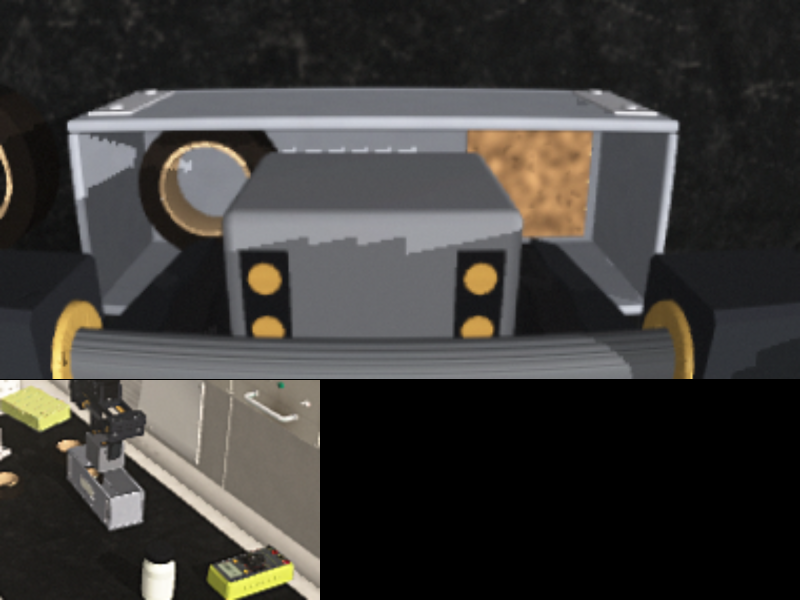

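The block hangs centred over the box. The rim's far (+x) outer corners are at about (70,122) and (678,122) in the 2.1x crop (offset (140,120)), and the block's +x top edge runs from (228,212) to (521,212).

Run:
```python
from h import *
c=load("w5");k=380/800
g=lambda u,v,z:atz(c,140+u*k,120+v*k,z)
b=np.array([.5905,-.0024]);a=-.136;R=np.array([[np.cos(a),-np.sin(a)],[np.sin(a),np.cos(a)]])
for n,u,v,z in [("rim+y",69,124,.0675),("rim-y",679,124,.0675),("blk top +y",226,212,.136),("blk top -y",522,212,.136),("cont",264,278,.136),("cont",480,278,.136)]:
    p=g(u,v,z);print(n,p.round(4),"box frame",(R.T@(p[:2]-b)).round(4))
```

```text
rim+y [0.6355 0.0897 0.0675] box frame [0.0321 0.0974]
rim-y [ 0.6092 -0.1036  0.0675] box frame [ 0.0323 -0.0977]
blk top +y [0.6205 0.0235 0.136 ] box frame [0.0262 0.0298]
blk top -y [ 0.6125 -0.0351  0.136 ] box frame [ 0.0262 -0.0295]
cont [0.6054 0.0185 0.136 ] box frame [0.0119 0.0228]
cont [ 0.5994 -0.0255  0.136 ] box frame [ 0.0119 -0.0216]
```

Request:
jog_arm --rows '[0.4, -0.002, 0, 0, 0, 0.4, -0.002, 0, 0.008, 0, 0.4, -0.002, 0, 0.016, 0, 0.4, -0.002, 0, 0.022, 0, 0.4, -0.002, 0, 0.028, 0, 0.4, -0.002, 0, 0.028, 0]'

```text
time_s: 14.32
position: [0.589, -0.0024, 0.0822]
tool_rot: [0.998, -0.068, -0.001, -0.0]
force: [-0.3, 1.0, -3.7]
grip_width: 0.0616
finger_force: 30.0
```

Inside the box with no contact. I'll continue down to the floor, where the TCP should be at about 0.035.

Request:
jog_arm --rows '[0.4, 0, 0, 0.008, 0, 0.4, 0, 0, 0.016, 0, 0.4, 0, 0, 0.024, 0, 0.4, 0, 0, 0.032, 0, 0.4, 0, 0, 0.038, 0, 0.4, 0, 0, 0.042, 0, 0.4, 0, 0, 0.045, 0, 0.4, 0, 0, 0.045, 0, 0.4, 0, 0, 0.045, 0]'

```text
time_s: 15.45
position: [0.5893, -0.0024, 0.0379]
tool_rot: [0.998, -0.068, 0.0, 0.0]
force: [0.9, 0.2, -2.6]
grip_width: 0.0619
finger_force: 30.0
```

Request:
jog_arm --rows '[0.4, 0, 0, 0.001, 0, 0.4, 0, 0, 0.002, 0, 0.4, 0, 0, 0.003, 0, 0.4, 0, 0, 0.003, 0, 0.4, 0, 0, 0.003, 0]'

```text
time_s: 16.08
position: [0.5892, -0.0024, 0.0353]
tool_rot: [0.998, -0.067, 0.0, 0.0]
force: [-3.0, 0.5, 6.6]
grip_width: 0.0617
finger_force: 30.0
```

Request:
jog_arm --rows '[0.8, 0, 0, 0, 0, 1, 0, 0, 0, 0, 1, 0, 0, 0, 0, 1, 0, 0, 0, 0, 1, 0, 0, -0.02, 0, 1, 0, 0, -0.06, 0, 1, 0, 0, -0.11, 0, 1, -0.01, 0.03, -0.15, 0, 1, -0.03, 0.09, -0.19, 0, 1, -0.05, 0.15, -0.21, 0, 1, -0.07, 0.21, -0.21, 0, 1, -0.089, 0.26, -0.21, 0, 1, -0.089, 0.303, -0.21, 0, 1, -0.089, 0.303, -0.21, 0, 1, -0.089, 0.303, -0.21, 0]'

```text
time_s: 17.95
position: [0.4602, -0.29, 0.2446]
tool_rot: [0.998, -0.068, -0.0, -0.0]
force: [-0.0, 0.2, -0.7]
grip_width: 0.088
finger_force: 0.0
```

Run:
```python
from h import *
c=shot("wrist","w6");togo([.5086,-.2924,.068],-1.707)
cv2.imwrite("pics/w6c.png",cv2.resize(c["img"][0:300,:,::-1],(800,375)))
```

```text
t 18.0 pos [ 0.4604 -0.2896  0.2448] ytool -1.705 shift [ 0.0481 -0.0036  0.1767] twist 0.002080341449269385 q6 0.926
```

View pics/w6c.png

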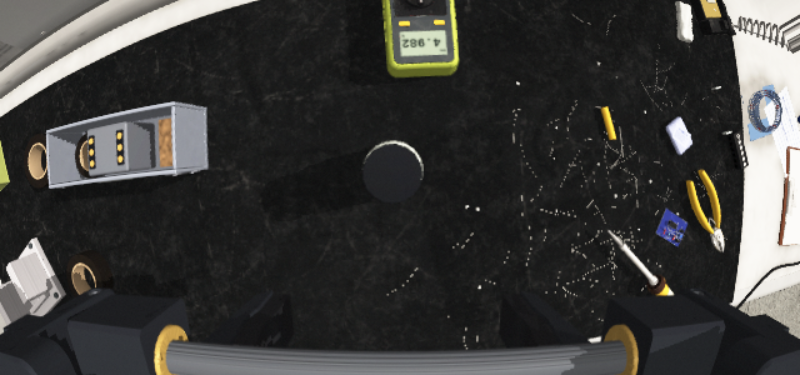

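The block sits in the box between the tape and the cork, its contacts around (92-120,130-163). The jar's lid centre is at about (392,172) (1.25x), and the space around it is clear.

Run:
```python
from h import *
c=load("w6");w=load("w4");j=(415+203/3,45+91/3)
g=c["img"][100:180,270:360].max(2)
p=(392/1.25,172/1.25)
print(atz(c,*p,.095).round(4),atz(w,*j,.095).round(4),tri([(c,*p),(w,*j)]))
sub=c["img"][95:145,60:110].astype(float);m=np.clip(sub[...,0]-sub[...,2]-40,0,None)
n,l,st,ce=cv2.connectedComponentsWithStats((m>40).astype(np.uint8));P=[ce[i]+[60,95] for i in range(1,n) if st[i,4]<40 and st[i,4]>2]
print([(p.round(1),atz(c,*p,.060).round(4)) for p in P])
x=atz(c,*p,.095);togo([x[0],x[1],.068],-1.707)
```

```text
[ 0.5105 -0.2931  0.095 ] [ 0.5086 -0.2924  0.095 ] (array([ 0.50961352, -0.29325222,  0.09323261]), [np.float64(0.9), np.float64(0.9)])
[(array([ 95. , 108.2]), array([ 0.5983, -0.0236,  0.06  ])), (array([ 72.4, 112.5]), array([0.6043, 0.02  , 0.06  ])), (array([ 95.4, 117.4]), array([ 0.5863, -0.0222,  0.06  ])), (array([ 72.6, 121.6]), array([0.5921, 0.022 , 0.06  ])), (array([ 95.6, 126.7]), array([ 0.5745, -0.0201,  0.06  ])), (array([ 73.2, 130.3]), array([0.5803, 0.0234, 0.06  ])), (array([ 66., 131.]), array([0.5831, 0.0384, 0.06  ]))]
t 18.0 pos [ 0.4604 -0.2896  0.2448] ytool -1.705 shift [ 0.0501 -0.0032  0.1767] twist 0.002080341449269385 q6 0.926
```

Request:
jog_arm --rows '[1, 0.0496, -0.003, 0.04, 0, 1, 0.0496, -0.003, 0.08, 0, 1, 0.0496, -0.003, 0.12, 0, 1, 0.0496, -0.003, 0.15, 0, 1, 0.0496, -0.003, 0.17, 0, 1, 0.0496, -0.003, 0.177, 0, 1, 0.0496, -0.003, 0.177, 0, 0.3, 0.0496, -0.003, 0.177, 0, 0.3, 0.0496, -0.003, 0.177, 0, 0.3, 0.0496, -0.003, 0.177, 0, 0.3, 0.0496, -0.003, 0.177, 0, 0.3, 0.0496, -0.003, 0.177, 0]' --squeeze 25

```text
time_s: 19.5
position: [0.5097, -0.2943, 0.0678]
tool_rot: [0.998, -0.068, 0.0, -0.0]
force: [0.9, 0.5, -0.3]
grip_width: 0.046
finger_force: 23.2
```

Run:
```python
from h import *
togo([.5805,-.0655,.076],-1.707)
```

```text
t 19.5 pos [ 0.5097 -0.2943  0.0678] ytool -1.706 shift [ 0.0393 -0.2362 -0.0081] twist 0.0009247805954486488 q6 0.981
```

Request:
jog_arm --rows '[0.2, 0, 0, -0.01, 0, 0.2, 0, 0, -0.04, 0, 0.2, 0, 0, -0.08, 0, 0.2, 0, -0.02, -0.095, 0, 0.2, 0.01, -0.06, -0.095, 0, 0.2, 0.02, -0.11, -0.095, 0, 0.2, 0.03, -0.16, -0.095, 0, 0.2, 0.039, -0.2, -0.095, 0, 0.2, 0.039, -0.236, -0.095, 0, 0.2, 0.039, -0.236, -0.09, 0, 0.2, 0.039, -0.236, -0.09, 0, 0.2, 0.039, -0.236, -0.09, 0]'

```text
time_s: 21.0
position: [0.5799, -0.0665, 0.1575]
tool_rot: [0.998, -0.068, -0.0, -0.0]
force: [0.5, -0.3, -2.9]
grip_width: 0.046
finger_force: 23.4
```

Run:
```python
from h import *
c=shot("wrist","w7");togo([.5804,-.0653,.076],-1.707)
cv2.imwrite("pics/w7c.png",cv2.resize(c["img"][100:300,120:520,::-1],None,fx=2,fy=2,interpolation=cv2.INTER_CUBIC))
```

```text
t 21.05 pos [ 0.58   -0.0666  0.1577] ytool -1.707 shift [ 0.0002 -0.0013  0.0817] twist -0.000307619262276404 q6 1.39
```

View pics/w7c.png

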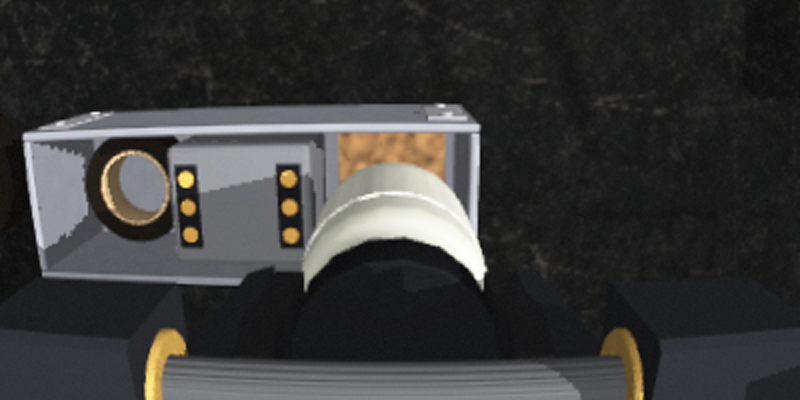

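Run:
```python
from h import *
c=load("w7")
b=np.array([.589,-.0024]);a=-.136;R=np.array([[np.cos(a),-np.sin(a)],[np.sin(a),np.cos(a)]])
T=R.T@(c["s"]["position"][:2]-b);print("tcp",T.round(4))
for n,u,v,z in [("rim++",24,134,.068),("rim+-",481,129,.068),("rim-+",45,275,.068),("pad +y",337,133,.008),("pad -y",445,133,.008),("jar bottom far",392,164,.0897),("c",186,180,.06),("c",190,236,.06),("c",289,178,.06),("c",291,236,.06)]:
    print(n,(R.T@(atz(c,120+u/2,100+v/2,z)[:2]-b)).round(4))
```

```text
tcp [-0.0003 -0.0647]
rim++ [0.0342 0.0971]
rim+- [ 0.0326 -0.0978]
rim-+ [-0.0312  0.0963]
pad +y [ 0.0221 -0.0367]
pad -y [ 0.0221 -0.0889]
jar bottom far [ 0.023  -0.0635]
c [0.0109 0.023 ]
c [-0.0137  0.0234]
c [ 0.0114 -0.0215]
c [-0.0133 -0.0212]
```

Request:
jog_arm --rows '[0.2, 0.002, -0.0015, 0, 0, 0.2, 0.002, -0.0015, 0.008, 0, 0.2, 0.002, -0.0015, 0.016, 0, 0.2, 0.002, -0.0015, 0.024, 0, 0.2, 0.002, -0.0015, 0.03, 0, 0.2, 0.002, -0.0015, 0.03, 0]'

```text
time_s: 21.8
position: [0.5822, -0.0645, 0.1272]
tool_rot: [0.998, -0.068, -0.001, -0.0]
force: [0.4, 0.1, -2.5]
grip_width: 0.0461
finger_force: 23.4
```

Request:
jog_arm --rows '[0.2, 0, 0, 0.008, 0, 0.2, 0, 0, 0.016, 0, 0.2, 0, 0, 0.022, 0, 0.2, 0, 0, 0.022, 0]'

```text
time_s: 22.3
position: [0.5822, -0.0645, 0.1052]
tool_rot: [0.998, -0.068, -0.001, -0.0]
force: [0.7, -0.5, -2.3]
grip_width: 0.0457
finger_force: 23.4
```

No contact so far. The bottom should be at TCP z of about 0.076, so I'll stop just above it.

Request:
jog_arm --rows '[0.2, 0, 0, 0.008, 0, 0.2, 0, 0, 0.016, 0, 0.2, 0, 0, 0.022, 0, 0.2, 0, 0, 0.026, 0, 0.2, 0, 0, 0.0275, 0, 0.2, 0, 0, 0.0275, 0]'

```text
time_s: 23.05
position: [0.5824, -0.0646, 0.0783]
tool_rot: [0.998, -0.068, 0.0, 0.0]
force: [0.7, 0.1, -2.6]
grip_width: 0.0455
finger_force: 23.4
```

Request:
jog_arm --rows '[0.2, 0, 0, 0.001, 0, 0.2, 0, 0, 0.002, 0, 0.2, 0, 0, 0.002, 0, 0.2, 0, 0, 0.002, 0]'

```text
time_s: 23.55
position: [0.5824, -0.0646, 0.0763]
tool_rot: [0.998, -0.068, 0.0, -0.0]
force: [-0.3, 0.0, -2.8]
grip_width: 0.0461
finger_force: 23.4
```

Request:
jog_arm --rows '[0.2, 0, 0, 0.001, 0, 0.2, 0, 0, 0.0015, 0, 0.2, 0, 0, 0.0015, 0, 0.2, 0, 0, 0.0015, 0]'

```text
time_s: 24.05
position: [0.5828, -0.0646, 0.0758]
tool_rot: [0.998, -0.067, 0.001, 0.0]
force: [-1.4, 0.1, 5.5]
grip_width: 0.046
finger_force: 23.9
```

Contact with the pad. I'll release and go straight up.

Request:
jog_arm --rows '[0.7, 0, 0, 0, 0, 1, 0, 0, 0, 0, 1, 0, 0, 0, 0, 1, 0, 0, 0, 0, 1, 0, 0, -0.01, 0, 1, 0, 0, -0.04, 0, 1, 0, 0, -0.08, 0, 1, 0, 0, -0.12, 0, 1, -0.06, 0, -0.15, 0, 1, -0.1, 0, -0.17, 0, 1, -0.1, 0, -0.17, 0, 1, -0.1, 0, -0.17, 0]'

```text
time_s: 25.55
position: [0.4837, -0.0512, 0.245]
tool_rot: [0.998, -0.068, 0.0, 0.0]
force: [0.6, -0.4, 0.4]
grip_width: 0.0881
finger_force: 0.0
```

Run:
```python
from h import *
c=shot("wrist","w8");w=load("w7")
im=c["img"].astype(float)
m=np.clip(im[...,0]-im[...,2]-40,0,None)
b=np.array([.589,-.0024]);a=-.136;R=np.array([[np.cos(a),-np.sin(a)],[np.sin(a),np.cos(a)]])
n,l,st,ce=cv2.connectedComponentsWithStats((m>40).astype(np.uint8))
for i in range(1,n):
    p=R.T@(atz(c,*ce[i],.06)[:2]-b)
    if 3<st[i,4] and abs(p[0])<.06 and abs(p[1])<.11: print("brass/tape",st[i,4],p.round(4))
# jar lid: very dark blob on bright body; look near the expected lid centre
g=im.max(2)
from itertools import product
best=[]
for x,y in product(np.arange(-.012,.013,.002),repeat=2):
    # project lid ring r=23 and body ring r=25.5 by inverse search
    best.append((x,y))
def proj(X):
    M=c["mount"];Rt=Ro.from_quat(c["s"]["tool_rot"]).as_matrix()
    d=M[:3,:3].T@(Rt.T@(X-c["s"]["position"])-M[:3,3]);th=np.arctan2(np.hypot(*d[:2]),d[2])
    return c["K"][:2,2]+c["K"][0,0]*th*d[:2]/np.hypot(*d[:2])
p=np.r_[b+R@[0,-.0635],.103];u,v=proj(p);print("expected lid px",u,v)
u,v=int(u),int(v);np.set_printoptions(linewidth=250)
print(g[v-40:v+41:5,u-40:u+41:5].astype(int))
```

```text
brass/tape 34 [ 0.0124 -0.0207]
brass/tape 35 [0.012  0.0231]
brass/tape 33 [-0.0002  0.0233]
brass/tape 34 [-0.     -0.0208]
brass/tape 28 [-0.0121 -0.0211]
brass/tape 37 [-0.0121  0.0231]
brass/tape 58 [-0.0229 -0.0451]
brass/tape 80 [-0.0229 -0.0779]
expected lid px 318.48916237437277 87.4018065049423
[[ 29  25  26  29  25  44  29  26  26  32  31  27  29  38  36  30  32]
 [ 31  21  27  36  27  27  25  24  25  34  37  23  30  24  31  32  27]
 [ 33  29  32  26  32  28  23  30  28  26  28  27  26  40  42  38  28]
 [154 139 118 108 106 102  92  87  64  98 101 102 106 110 127  29  30]
 [ 80  80  80  78  81  42  43  44  42  45  44  76  78  79 181  31  33]
 [177 178 138 147  41  43  44  42  45  45  45  43 156  89 181  38  31]
 [ 42 135  60  58  42  42  42  43  46  43  46  43  47  79 183  26  29]
 [219  99  60  43  41  41  41  42  45  42  43  43  43  80 178  34  29]
 [ 31 103  59  41  42  41  40  42  42  43  42  43  44  79 179  28  29]
 [223 112  59  36  41  42  43  43  44  43  43  44  44  79 173  27  32]
 [ 30  86  60 120  41  40  41  43  43  43  41  43 159  81 172  25  31]
 [225  91  60 163  56  43  40  41  41  41  42  38 190  88 184  34  25]
 [104  72  60 147 183  98  40  41  41  42  41 213 140  86 189  27  27]
 [121 122  60 149 179 197 141 139 162 175 177 169 162  89 199  29  26]
 [ 94  98 112 148 146 148 142 145 147 149 148 147 145  84 202  28  29]
 [167 177 172 168 163 160 158 157 157 157 160 162 170 170 173  42  30]
 [ 25  26  25  25  23  18  17  20  20  23  26  24  24  25  27  29  29]]
```

```bash
python3 -c "
from workcell import *
print(finish_job())"
```

```text
the job is handed in; nothing more can be done
None
```

The job is handed in; no verdict came back. In the last camera check the block stood about 1 mm from the box's centre and the jar's lid was over the pad centre, both lowered gently to contact, with about 25.6 s of the 69 s used and the tape roll still in its end when last viewed, just before the jar went in.

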